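# Set the V-block pin fixture one hole longer and load the hinge pin

### The arm

A 6-joint arm with a two-finger parallel gripper is mounted at the origin on a cart in front of the work surface, level with it; the furniture and walls round the work are solid. World frame = base frame: x ahead of the robot, y to its left, z up, the work surface at z = 0. Lengths are in m, angles in rad, forces in N, time in s.
With the tool pointing down it reaches from about 0.3 to 0.875 m from the base axis. Payload 6.4 kg.
Tool frame: the origin (TCP) lies at the very end of the fingers, on their centre line; the grasp point (between the pads) lies 19 mm behind it; z points along the fingers, y is the line along which they close (so a half turn about z gives the same grasp; the last joint's range is limited). The gripper opens to 85 mm and grips with 20 to 120 N. Pads are 22 mm wide; open, the fingers measure 114 mm over their backs; the gripper's body (76 mm by 85 mm) begins 54 mm behind the grasp point. The pads swing forward as they close: fully open they stand 13 mm farther back than shut.
Start: joints at [-1.458, 0.181, 1.607, -0, 1.354, -0.206], TCP at [0.18, -0.546, 0.231] pointing down, gripper open.
Joint ranges: [-2.99, 2.99], [-0.89, 2.07], [0.3, 2.58], [-1.14, 4.28], [0, 2.63], [-3.12, 3.12]. Speed limits (rad/s): [2.57, 2.57, 3.01, 3.14, 3.14, 3.14].

### API

Orientations are given as a unit quaternion [w, x, y, z].
In Python, from bench import telemetry, camera, ctrl, spotter gives the robot as it stands.
- The arm moves only by the tool send_rows, never from a script. Its argument "series" is a list of rows, each a list of 3 entries, a list of its own where there are three numbers: the turn, a rotation vector about the world's x, y, z in degrees, then the shift along the world's x, y, z in mm, then the closure, from -1 (fully open) to 1 (shut), so that 0 is half open. In form: [[[rx, ry, rz], [dx, dy, dz], gripper], ...]. A call has 1 to 10 rows; each row is the pose to reach, as a shift and turn from the pose commanded when the call began; what a row does not reach only later rows make up. A row lasts 1/8 s, in which the tool goes at most 62.5 mm and 10.7 degrees, less where a joint would pass 70% of its speed; a pose out of reach is approached as far as the arm can. A call with a gripper value outside its range is refused whole. The fingers move at their own pace and stop on an object; the grip force is fixed at half the most. Time passes only in rows, so rows that repeat a pose let the fingers close. It gives the time, the measured TCP pose, the force, the opening and the grip force at its end, in the units of the state.
- telemetry.get_obs(): the state, without advancing time (a new reading comes with each control period).
- camera(name): name is "scene" or "top" or "wrist"; returns a dict with "pixels" (480x640x3 uint8, red, green, blue), "camera_matrix" (3x3 intrinsics, pixels), "xyz" and "orientation" of the camera in the world. Camera axes: x right, y up, looking along -z (the intrinsics and any distortion apply to the point x, -y, -z); pixel columns grow to the right and rows downward; lengths in m; the calibration is good to about 2 mm. The wrist camera is an equidistant fisheye: a pixel r from the principal point sees the ray r / f radians off the axis. A picture is of the moment at which its call begins. There is no depth.
- ctrl.hand_in(): hands the job in; it is judged then, once.
Trained networks look in the newest picture that a camera, given by its name, has taken for a name from the list of things; names that differ only in an ending like _2 or _b are one class to them, and where a whole thing is asked for, a point or a joint stands for the part that bears it (a point fixed in the world has none). Each returns a list of dicts, best first, with "conf" (0 to 1); they miss things now and then, are a little off and sometimes report something else, mostly with a low value. They report only what shows in the picture. A call takes as long as a camera call.
- spotter.boxes_of(thing, camera): "xyz" ([x, y, z] in m, in world coordinates, good to about 4 mm: the middle of the surface that is visible of it).
- spotter.landmark_of(thing, camera): "xyz" ([x, y, z] in m, in world coordinates, good to about 4 mm: a listed point, or the origin of a listed thing).
The state is a dict: "time_s": time; "q": joint angles; "dq": joint speeds; "joint_efforts": joint torques, N m; "eef_pos": TCP position; "eef_rot": TCP orientation; "wrist_force": force on the tool from outside, world axes, zero at the start; "torque": the same for the moment, N m; "opening": opening from 0.0 (shut) to 1.0 (fully open); "grasp_force": force on a finger pad.
Only numpy, scipy, OpenCV 4.12 (cv2) and the standard library are available. Lean on these libraries where they do the work, as an engineer would, in place of code of your own. Each camera call takes 0.05 s, during which the arm holds its last target. There are 200 camera calls.

### The job

The pin fixture is still set for short pins. Squeeze its brass snap button in flush and slide the blue tube one hole further away from the fixed end stop, until the button snaps out through that next hole; then lay the loose steel hinge pin in the two V blocks and push it along them until its end rests against the fixed end stop. Leave the other things on the bench where they are.

Things in the scene. Friction and masses are not known exactly. Their poses are not given: they have to be found in the camera images.
- v_fixture: pin-holding fixture fixed on the bench, yawed up to 0.25 rad: aluminium bed plate 80 (x) x 368 (y) x 10 mm high; origin: centre of its underside. A dark post at its -y end carries a bright square inner tube along y, over which the blue outer tube slides. Axis of both tubes, and of a pin lying in the two V blocks: x = 0, z = 48 mm
- end_stop (a point): point on the fixed end stop's face at x = 0, y = +166, z = 48 mm of the fixture's frame: dark plate 40 mm wide, top at 71 mm, its top 8 mm sloped as a lead-in. A dark fixed V block stands before it at y = 142 to 166 mm. V grooves: 90 degrees, 20 mm wide, 10 mm deep, along y, top at z = 52 mm
- stop_tube (a joint): blue square outer tube, 30 x 30 mm, 121 mm long (fixture y = -74 to +47 mm at the start). Value (m): travel along the fixture's -y, away from the fixed end stop; 0 in its first hole (start), 0.038 in the next, 0.076 in the third. Sliding friction about 3 N; locked while the button stands out. Gap between the stops: 107 mm at 0, 145 mm at 0.038
- stop_face (a point): point on the moving stop's face, on the axis; fixture y = +59 mm at the start, +21 mm in the next hole. Dark stop head on the blue tube's +y end, 40 mm wide, 12 mm thick, top at z = 71 mm of the fixture's frame (top 8 mm sloped), with a 22 mm long V block on its +y side; all move with the tube
- snap_button (a joint): domed brass button, 10 mm in diameter, on the fixed inner tube, standing out toward the fixture's -x through a hole in the blue tube's side (wall 2 mm). Value (m): how far it is pressed in: 0 = out by 5 mm, 0.005 = flush, 0.007 = under the wall. Spring: 3.5 N at 0, 6 N flush
- button_tip (a point): tip of the button: x = -20, y = -44, z = 48 mm of the fixture's frame when out. Squeezing the blue tube across its sides here presses it flush; then 10 to 15 N along the tube drives its dome under the wall and it snaps out by itself at the next hole. It stays put along the axis: tube and gripper slide past it
- pin_home (a point): fixed point of the fixture, x = 0, y = 98, z = 48 mm, with the fixture's axes: where the centre of the pin lies once it rests in both V blocks with its end against the fixed end stop
- pin_center (a point): centre of the loose steel hinge pin, 136 mm long, 9 mm in diameter, grooved near one end, lying on the bench behind the fixture at the start; its y axis runs along the pin (either way round will do). Between the stops it has 9 mm of end play once the tube is in its next hole
- tape_roll: yellow tape roll, 63 mm across, 19 mm high; bystander, to be left alone (origin: centre of its underside)
- brush: paint brush with wooden handle, 145 mm long; bystander, to be left alone (origin: centre of its underside)
- marker_blue: blue marker pen, 129 mm long; bystander, to be left alone (origin: centre of its underside)
- driver_yellow: yellow-handled screwdriver, 183 mm long; bystander, to be left alone (origin: centre of its underside)
- gauge_block: grey gauge block with a post, 30x45x40 mm; bystander, to be left alone (origin: centre of its underside)
- spray_can: white spray can with blue label and red cap, 52 mm across, 172 mm high; bystander, to be left alone (origin: centre of its underside)

How it is judged:
By the outcome, as a careful person would: the job done as asked, in the order asked, and still so for the second after the job is handed in, with the robot touching nothing.
It also fails if it takes over 54 s, if anything falls off the work surface, if the arm or the gripper's body presses on something with over 40 N, if the wrist force passes 120 N, or if a joint passes its speed limit or range.

## Working session

There is one attempt and no reset: what is moved stays moved. The work goes in short steps, Python scripts to look and compute and a tool call to move; the robot and the scene stay as the last step left them, time stands still between calls to the robot, and variables do not carry over. Pictures are saved under pics/ and viewed, at most 10 in all, crops included, and the job is handed in when it is done.

Besides the shell and the picture viewer there is one more tool, called after "Call:" as name([rows], argument=value, ...), one row to a line, values as JSON. send_rows: Moves the arm, as the interface text tells. Its arguments: {"type":"object","properties":{"series":{"type":"array","items":{"type":"array"}}},"required":["series"]}

```bash
mkdir -p pics; cat > h.py <<'E'
import numpy as np, cv2
from bench import telemetry, camera, ctrl, spotter
from scipy.spatial.transform import Rotation as R
def rot(q): return R.from_quat([q[1],q[2],q[3],q[0]]).as_matrix()
def proj(c,p):
    v=rot(c["orientation"]).T@(np.asarray(p)-c["xyz"]); K=c["camera_matrix"]
    return K[0,0]*v[0]/-v[2]+K[0,2], K[1,1]*-v[1]/-v[2]+K[1,2]
def onz(c,u,v,z):
    K=c["camera_matrix"]; d=rot(c["orientation"])@np.array([(u-K[0,2])/K[0,0],-(v-K[1,2])/K[1,1],-1])
    return c["xyz"]+d*(z-c["xyz"][2])/d[2]
def save(n,c): cv2.imwrite(f"pics/{n}.png",c["pixels"][:,:,::-1])
E
python3 - <<'E'
from h import *
for n in("top","scene"):
    c=camera(n); save(n+"0",c); print(n,np.round(c["xyz"],3),np.round(c["orientation"],3),np.round(c["camera_matrix"],0).tolist())
    for t in ["v_fixture","end_stop","stop_face","button_tip","pin_home","pin_center","gauge_block","spray_can","tape_roll","brush","marker_blue","driver_yellow"]:
        for d in spotter.landmark_of(t,n)[:1]: print(t,np.round(d["xyz"],4),round(d["conf"],2),np.round(proj(c,d["xyz"])))
print(telemetry.get_obs())
E
```

```text
top [ 0.442 -0.006  1.047] [-0.703 -0.054  0.043  0.708] [[452.0, 0.0, 324.0], [0.0, 452.0, 240.0], [0.0, 0.0, 1.0]]
v_fixture [0.4793 0.0808 0.003 ] 0.67 [293. 286.]
end_stop [0.503  0.2438 0.053 ] 0.75 [217. 275.]
stop_face [0.4814 0.1401 0.05  ] 0.61 [264. 285.]
pin_home [0.4906 0.1735 0.0456] 0.95 [250. 281.]
pin_center [0.6577 0.0535 0.0052] 0.64 [305. 210.]
gauge_block [ 0.6709 -0.1661  0.0032] 0.64 [398. 204.]
spray_can [ 0.7612 -0.1702 -0.0013] 0.8 [399. 167.]
tape_roll [ 0.3707 -0.265  -0.0009] 0.96 [445. 334.]
brush [ 0.4565  0.3245 -0.0029] 0.58 [188. 297.]
marker_blue [0.5855 0.3827 0.0027] 0.79 [165. 242.]
driver_yellow [ 0.4583 -0.3677  0.0013] 0.63 [489. 294.]
scene [0.126 0.876 1.094] [-0.231 -0.083  0.362  0.899] [[561.0, 0.0, 314.0], [0.0, 561.0, 246.0], [0.0, 0.0, 1.0]]
v_fixture [0.4772 0.0807 0.0014] 0.7 [335. 297.]
end_stop [0.5038 0.2434 0.0466] 0.73 [292. 329.]
stop_face [0.4864 0.139  0.047 ] 0.89 [321. 300.]
pin_home [0.4896 0.175  0.0463] 0.59 [312. 310.]
pin_center [0.6524 0.0494 0.0042] 0.57 [280. 262.]
gauge_block [ 0.671  -0.1669 -0.0013] 0.78 [313. 212
[... 256 characters left out ...]
0.56 [410. 196.]
{'time_s': 1.3, 'q': array([-1.45831228e+00,  1.80815729e-01,  1.60699646e+00,  4.32954700e-06,
        1.35382042e+00, -2.06331056e-01]), 'dq': array([0.00129427, 0.00089263, 0.00063329, 0.0004459 , 0.00062142,
       0.0014057 ]), 'joint_efforts': array([ 7.68648570e-04, -4.44841218e+01, -3.51678872e+01, -2.07708936e-04,
        8.22504971e-04, -2.84754969e-05]), 'eef_pos': array([ 0.18023086, -0.54603254,  0.23128132]), 'eef_rot': array([-1.98587145e-05,  9.87321572e-01,  1.58732835e-01,  3.04886109e-06]), 'wrist_force': array([-0.46642693,  0.41109529, -0.20463793]), 'torque': array([0.0203601 , 0.0067814 , 0.00212075]), 'grasp_force': 0.0, 'opening': 0.9997372009480058}
```

```bash
python3 - <<'E'
import cv2
a=cv2.imread("pics/top0.png");cv2.imwrite("pics/t0c.png",cv2.resize(a[170:340,180:420],None,fx=3.3,fy=3.3,interpolation=cv2.INTER_CUBIC))
E
```

```text
(no output)
```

View pics/t0c.png

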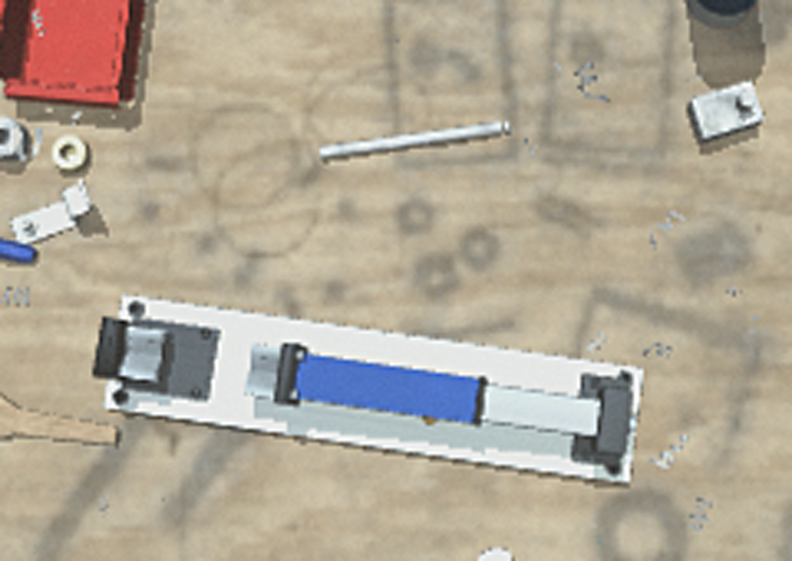

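View pics/scene0.png

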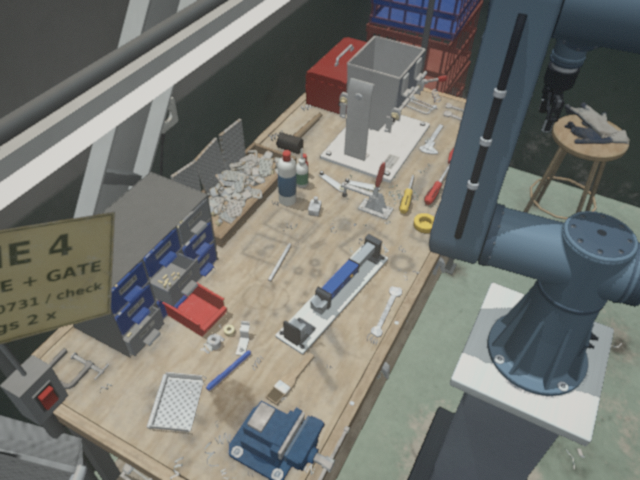

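The crop of the top view shows the bed plate corners at crop (123,297), (643,369), (630,487), (106,410), and the pin from (320,153) to (508,128). The groove seems to be at its right end. The scene view shows clear space round both.

```bash
python3 - <<'E'
from h import *
c=camera("top")
f=lambda p,z: onz(c,p[0]/3.3-.35+180,p[1]/3.3-.35+170,z)
C=[f(p,.01) for p in [(123,297),(643,369),(630,487),(106,410)]]
for p in C: print(p.round(4))
m=np.mean(C,0); a=(C[0]+C[3]-C[1]-C[2]); print("ctr",m.round(4),"yaw",np.arctan2(-a[0],a[1]), [np.linalg.norm(C[i]-C[(i+1)%4]).round(4) for i in range(4)])
P=[f(p,.0045) for p in [(320,153),(508,128)]]
d=P[0]-P[1]; print("pin",P,np.mean(P,0).round(4),np.linalg.norm(d),np.arctan2(-d[0],d[1]))
B=[f(p,.063) for p in [(300,355),(482,378),(476,422),(293,402)]]; print("blue",np.round(B,4).tolist(),np.mean(B,0).round(4))
# network estimates
q=np.array([[.503,.2438],[.5038,.2434],[.4906,.1735],[.4896,.175],[.4814,.1401],[.4864,.139],[.4793,.0808],[.4772,.0807]])
loc=np.array([166,166,98,98,59,59,0,0])/1e3
print(np.polyfit(loc,q[:,0],1),np.polyfit(loc,q[:,1],1))
E
```

```text
[0.5415 0.2568 0.01  ]
[ 0.4889 -0.1058  0.01  ]
[ 0.4084 -0.0952  0.01  ]
[0.463  0.2665 0.01  ]
ctr [0.4755 0.0806 0.01  ] yaw -0.14680420349794016 [np.float64(0.3664), np.float64(0.0812), np.float64(0.3658), np.float64(0.0792)]
pin [array([0.64400423, 0.12017606, 0.0045    ]), array([ 0.66097945, -0.01383849,  0.0045    ])] [0.6525 0.0532 0.0045] 0.13508537234199428 0.12599601753297443
blue [[0.4972, 0.1251, 0.063], [0.4813, 0.0051, 0.063], [0.4526, 0.0092, 0.063], [0.4664, 0.1294, 0.063]] [0.4744 0.0672 0.063 ]
[0.15286769 0.47656843] [0.97652185 0.08068336]
```

Call:
send_rows([
  [[0,0,63],[289,583,-80],-1],
  [[0,0,63],[289,583,-80],-1],
  [[0,0,63],[289,583,-80],-1],
  [[0,0,63],[289,583,-80],-1],
  [[0,0,63],[289,583,-80],-1],
  [[0,0,63],[289,583,-80],-1],
  [[0,0,63],[289,583,-80],-1],
  [[0,0,63],[289,583,-80],-1],
  [[0,0,63],[289,583,-80],-1],
  [[0,0,63],[289,583,-80],-1],
])

```text
time_s: 2.6
eef_pos: [0.4567, 0.0117, 0.1553]
eef_rot: [0.001, 0.759, 0.651, 0.0]
wrist_force: [1.1, -0.5, 0.4]
opening: 0.997
grasp_force: 0.0
```

Call:
send_rows([
  [[0,0,0],[0,0,0],-1],
])

```text
time_s: 2.72
eef_pos: [0.4562, 0.0138, 0.1546]
eef_rot: [-0.001, 0.757, 0.654, 0.0]
wrist_force: [-0.9, 0.0, 0.4]
opening: 1.0
grasp_force: 0.0
```

```bash
python3 - <<'E'
from h import *
c=camera("wrist"); save("w1",c)
for t in ["button_tip","stop_face"]:
    for d in spotter.landmark_of(t,"wrist")[:1]: print(t,np.round(d["xyz"],4),d["conf"])
E
```

```text
button_tip [0.4519 0.0351 0.0455] 0.43
stop_face [0.4813 0.1373 0.0478] 0.83
```

View pics/w1.png

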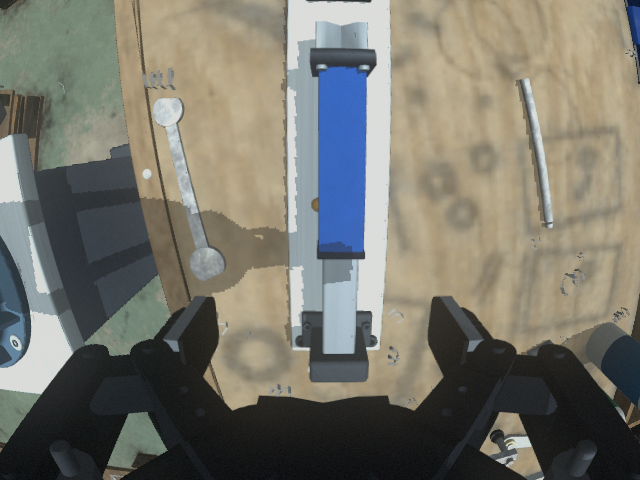

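The wrist view shows the blue tube centred between the fingers (column ~342), parallel to the tool, with the button at (315,205) on its left. That agrees with the model.

Call:
send_rows([
  [[0,0,0],[13.3,23.6,-50],-1],
  [[0,0,0],[13.3,23.6,-90],-1],
  [[0,0,0],[13.3,23.6,-129],-1],
  [[0,0,0],[13.3,23.6,-129],-1],
  [[0,0,0],[13.3,23.6,-129],-1],
])

```text
time_s: 3.5
eef_pos: [0.47, 0.032, 0.0274]
eef_rot: [0.001, 0.76, 0.65, 0.001]
wrist_force: [0.2, -0.4, 0.7]
opening: 0.999
grasp_force: 0.0
```

```bash
python3 - <<'E'
from h import *
print(telemetry.get_obs()["eef_pos"])
c=camera("wrist"); save("w2",c)
for d in spotter.landmark_of("button_tip","wrist")[:1]: print(np.round(d["xyz"],4),d["conf"])
E
```

```text
[0.47001567 0.03203713 0.02742734]
[0.4511 0.0386 0.0466] 0.48
```

View pics/w2.png

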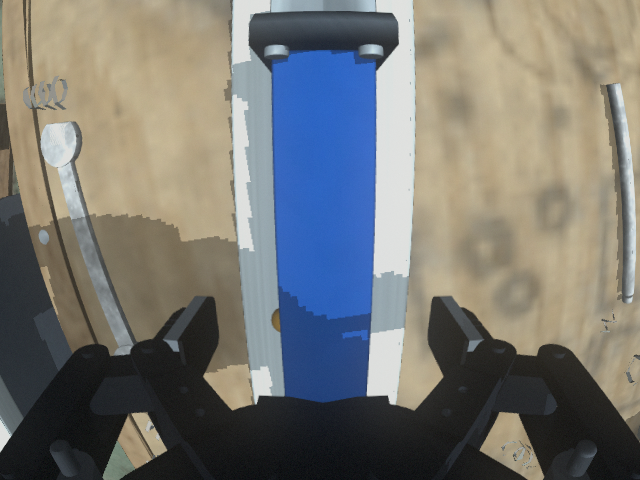

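The button sits at (277,320), a few mm ahead of the pads. I'll move on ~5.5 mm, then squeeze.

Call:
send_rows([
  [[0,0,0],[0.3,5.5,0],-1],
  [[0,0,0],[0.3,5.5,0],1],
  [[0,0,0],[0.3,5.5,0],1],
  [[0,0,0],[0.3,5.5,0],1],
  [[0,0,0],[0.3,5.5,0],1],
  [[0,0,0],[0.3,5.5,0],1],
])

```text
time_s: 4.35
eef_pos: [0.4716, 0.0386, 0.0268]
eef_rot: [0.002, 0.759, 0.651, 0.002]
wrist_force: [6.3, 0.6, -1.9]
opening: 0.346
grasp_force: 63.7
```

Call:
send_rows([
  [[0,0,0],[0,0,0],1],
  [[0,0,0],[0,0,0],1],
])

```text
time_s: 4.6
eef_pos: [0.4716, 0.0386, 0.0267]
eef_rot: [0.002, 0.759, 0.651, 0.001]
wrist_force: [7.9, 0.8, -2.2]
opening: 0.347
grasp_force: 63.7
```

Call:
send_rows([
  [[0,0,0],[-0.6,-4,0],1],
  [[0,0,0],[-1.2,-8,0],1],
  [[0,0,0],[-1.8,-12,0],1],
  [[0,0,0],[-2.7,-18,0],1],
  [[0,0,0],[-3.6,-24,0],1],
  [[0,0,0],[-4.5,-30,0],1],
  [[0,0,0],[-4.5,-30,0],1],
])

```text
time_s: 5.48
eef_pos: [0.4671, 0.0082, 0.0267]
eef_rot: [0.002, 0.759, 0.651, 0.001]
wrist_force: [6.8, -0.3, -3.4]
opening: 0.342
grasp_force: 62.9
```

Call:
send_rows([
  [[0,0,0],[-0.5,-3,0],1],
  [[0,0,0],[-0.7,-5,0],1],
  [[0,0,0],[-0.9,-6,0],1],
  [[0,0,0],[-1.0,-6.7,0],1],
  [[0,0,0],[-1.1,-7.3,0],1],
  [[0,0,0],[-1.2,-7.8,0],1],
  [[0,0,0],[-1.2,-8.2,0],1],
  [[0,0,0],[-1.2,-8.2,0],1],
])

```text
time_s: 6.48
eef_pos: [0.466, 0.0003, 0.0268]
eef_rot: [0.002, 0.759, 0.651, 0.002]
wrist_force: [8.6, 1.3, -2.2]
opening: 0.342
grasp_force: 62.9
```

```bash
python3 - <<'E'
from h import *
c=camera("scene"); save("s2",c); 
for n in ("scene","wrist"):
  if n=="wrist": save("w3",camera(n))
  for t in("stop_face","button_tip"):
    for d in spotter.landmark_of(t,n)[:1]: print(n,t,np.round(d["xyz"],4),round(d["conf"],2))
a=cv2.imread("pics/w3.png")
cv2.imwrite("pics/w3c.png",cv2.resize(a[180:420,180:480],None,fx=2,fy=2))
E
```

```text
scene stop_face [0.4791 0.0995 0.0462] 0.7
wrist stop_face [0.4764 0.0985 0.0524] 0.88
wrist button_tip [0.4482 0.0366 0.0492] 0.56
```

View pics/w3c.png

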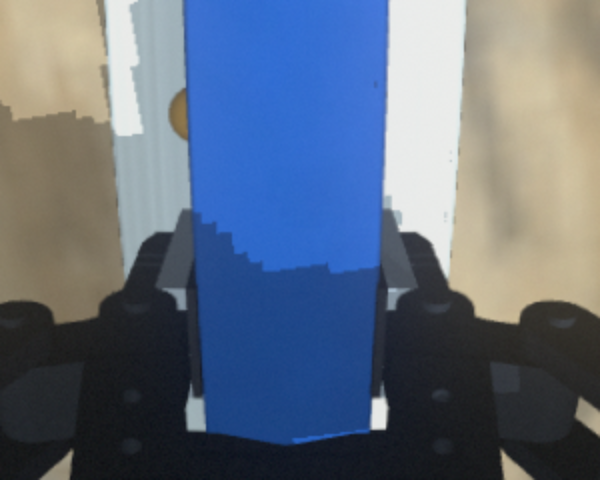

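The button stands out ~5 mm at crop (180,112), clear of the pads, and the stop face has moved 38–40 mm. I'll release and go to the pin.

Call:
send_rows([
  [[0,0,0],[0,0,0],-1],
  [[0,0,0],[0,0,0],-1],
  [[0,0,0],[0,0,0],-1],
  [[0,0,0],[0,0,60],-1],
  [[0,0,0],[0,0,100],-1],
  [[0,0,8],[60,16,100],-1],
  [[0,0,16],[120,33,90],-1],
  [[0,0,16],[187,52,75],-1],
  [[0,0,16],[187,52,75],-1],
  [[0,0,16],[187,52,75],-1],
])

```text
time_s: 8.02
eef_pos: [0.6499, 0.0528, 0.1]
eef_rot: [-0.001, 0.661, 0.751, -0.001]
wrist_force: [-0.4, -0.0, 0.2]
opening: 1.003
grasp_force: 0.0
```

```bash
python3 - <<'E'
from h import *
c=camera("wrist"); save("w4",c); o=telemetry.get_obs(); print(o["eef_pos"],o["eef_rot"],c["xyz"],c["orientation"],c["camera_matrix"])
for d in spotter.landmark_of("pin_center","wrist")[:2]: print(np.round(d["xyz"],4),d["conf"])
E
```

```text
[0.64959765 0.05255899 0.10077017] [-5.18446145e-04  6.60840063e-01  7.50526418e-01 -4.87696057e-04] [0.64087351 0.12060713 0.24238987] [ 0.98865799 -0.13592629 -0.00686416  0.06350037] [[371.64829954   0.         322.86472917]
 [  0.         371.64829954 239.86696856]
 [  0.           0.           1.        ]]
```

View pics/w4.png

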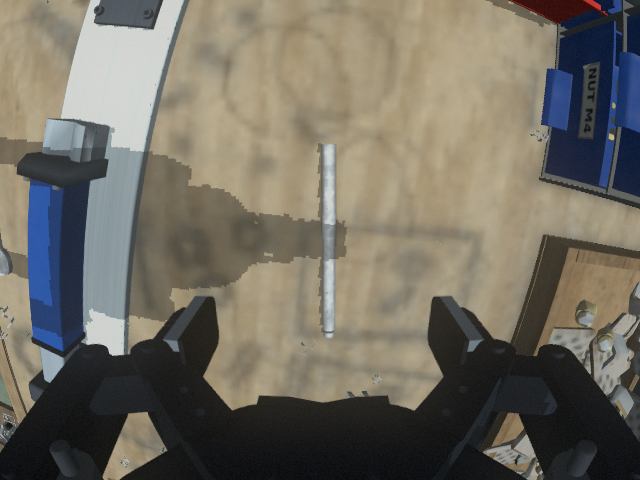

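The pin runs from (329.5,144) to (329,337), grooved end at the bottom. It is parallel to the tool and nearly centred.

```bash
cat >> h.py <<'E'
def fish(c,u,v,z):
    K=c["camera_matrix"]; a=np.array([u-K[0,2],v-K[1,2]]); r=np.linalg.norm(a); t=r/K[0,0]
    d=rot(c["orientation"])@np.array([np.sin(t)*a[0]/r,-np.sin(t)*a[1]/r,-np.cos(t)])
    return c["xyz"]+d*(z-c["xyz"][2])/d[2]
E
python3 - <<'E'
from h import *
c=dict(xyz=np.array([0.64087351,0.12060713,0.24238987]),orientation=[0.98865799,-0.13592629,-0.00686416,0.06350037],camera_matrix=np.array([[371.648,0,322.865],[0,371.648,239.867],[0,0,1]]))
P=[fish(c,u,v,.0045) for u,v in[(329.5,144),(329,338)]]; d=P[0]-P[1]
print(P,np.mean(P,0),np.linalg.norm(d),np.arctan2(-d[0],d[1]))
E
```

```text
[array([0.64462539, 0.11748087, 0.0045    ]), array([ 0.66253393, -0.01942549,  0.0045    ])] [0.65357966 0.04902769 0.0045    ] 0.13807268678497922 0.13007015018605592
```

Call:
send_rows([
  [[0,0,0],[3.5,-1.5,-45],-1],
  [[0,0,0],[3.5,-1.5,-80],-1],
  [[0,0,0],[3.5,-1.5,-94],-1],
  [[0,0,0],[3.5,-1.5,-96],-1],
  [[0,0,0],[3.5,-1.5,-96],-1],
])

```text
time_s: 8.75
eef_pos: [0.6553, 0.0509, 0.0069]
eef_rot: [0.001, 0.661, 0.75, 0.001]
wrist_force: [0.6, -0.5, 0.4]
opening: 0.999
grasp_force: 0.0
```

Call:
send_rows([
  [[0,0,0],[-1.5,0,-4],-1],
  [[0,0,0],[-1.5,0,-4],1],
  [[0,0,0],[-1.5,0,-4],1],
  [[0,0,0],[-1.5,0,-4],1],
  [[0,0,0],[-1.5,0,-4],1],
  [[0,0,0],[-1.5,0,-4],1],
  [[0,0,0],[-1.5,0,-4],1],
])

```text
time_s: 9.62
eef_pos: [0.6528, 0.0511, 0.0012]
eef_rot: [0.0, 0.661, 0.75, 0.0]
wrist_force: [0.7, -0.7, 1.0]
opening: 0.069
grasp_force: 58.7
```

Call:
send_rows([
  [[0,0,0],[0,0,10],1],
  [[0,0,0],[0,0,30],1],
  [[0,0,0],[0,0,60],1],
  [[0,0,0],[0,0,100],1],
  [[0,0,0],[0,0,120],1],
  [[0,0,0],[0,0,120],1],
])

```text
time_s: 10.38
eef_pos: [0.6541, 0.051, 0.1236]
eef_rot: [0.002, 0.661, 0.751, 0.001]
wrist_force: [0.5, -0.6, -2.1]
opening: 0.068
grasp_force: 58.7
```

```bash
python3 - <<'E'
from h import *
c=camera("wrist"); o=telemetry.get_obs(); print(o["eef_pos"],o["eef_rot"],o["opening"],o["grasp_force"],c["xyz"],c["orientation"])
print([(np.round(d["xyz"],4),d["conf"]) for d in spotter.landmark_of("pin_center","wrist")[:1]])
s=camera("scene"); print([(np.round(d["xyz"],4),d["conf"]) for d in spotter.landmark_of("pin_center","scene")[:1]])
u,v=map(int,proj(s,o["eef_pos"])); print(u,v)
a=cv2.resize(s["pixels"][v-60:v+60,u-60:u+60],(480,480),interpolation=cv2.INTER_CUBIC)
b=cv2.resize(c["pixels"],None,fx=.75,fy=.75)[:, :]
w=c["pixels"][150:470,160:480]
cv2.imwrite("pics/m5.png",np.hstack([cv2.resize(a,(400,400)),cv2.resize(w,(400,400))])[:,:,::-1])
E
```

```text
[0.65279534 0.05112607 0.1214639 ] [4.32329010e-04 6.60885963e-01 7.50486147e-01 3.15126696e-04] 0.07192082834351476 58.74472618103027 [0.64414522 0.11892116 0.26590161] [ 0.98860805 -0.13639112 -0.01015066  0.06283753]
[(array([0.6574, 0.049 , 0.1297]), 0.66)]
[(array([0.6489, 0.0506, 0.1217]), 0.52)]
278 230
```

View pics/m5.png

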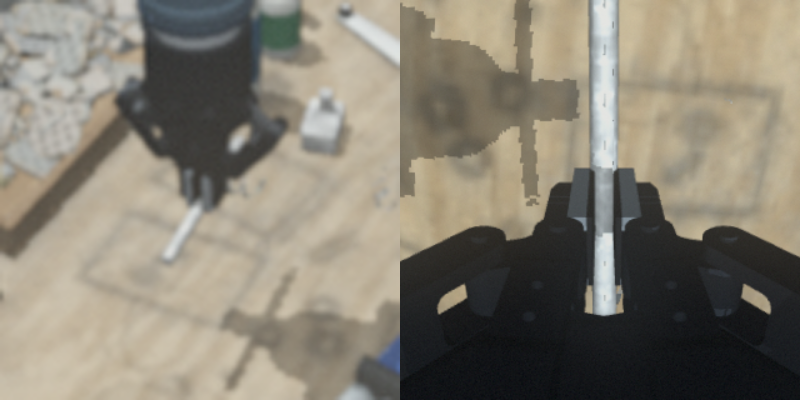

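The pin is held level and in line with the tool, at about its middle. Next, carry it over the V blocks.

Call:
send_rows([
  [[0,0,-5],[-50,40,0],1],
  [[0,0,-11],[-100,80,0],1],
  [[0,0,-15.8],[-145,110,-5],1],
  [[0,0,-15.8],[-163,123,-20],1],
  [[0,0,-15.8],[-163,123,-22],1],
  [[0,0,-15.8],[-163,123,-22],1],
  [[0,0,-15.8],[-163,123,-22],1],
])

```text
time_s: 11.45
eef_pos: [0.491, 0.1734, 0.0993]
eef_rot: [0.0, 0.758, 0.652, 0.0]
wrist_force: [0.2, -0.1, 0.2]
opening: 0.069
grasp_force: 58.9
```

```bash
python3 - <<'E'
from h import *
c=camera("wrist"); o=telemetry.get_obs(); print(o["eef_pos"],o["eef_rot"],o["opening"],c["xyz"],c["orientation"])
for t in("pin_center","end_stop","pin_home","stop_face"):print(t,[(np.round(d["xyz"],4),d["conf"]) for d in spotter.landmark_of(t,"wrist")[:1]])
s=camera("top"); 
for t in("pin_center","end_stop","stop_face"):print(t,[(np.round(d["xyz"],4),d["conf"]) for d in spotter.landmark_of(t,"top")[:1]])
save("w6",c)
cv2.imwrite("pics/w6c.png",cv2.resize(c["pixels"][0:300,160:480],None,fx=2,fy=2)[:,:,::-1])
E
```

```text
[0.49091715 0.17346294 0.09936837] [3.02402443e-04 7.58174557e-01 6.52051468e-01 3.64361129e-04] 0.06841905561790444 [0.50043272 0.24105409 0.24170138] [ 0.98788538 -0.13599396  0.01042765 -0.0740229 ]
pin_center [(array([0.4919, 0.1725, 0.1029]), 0.73)]
end_stop [(array([0.5002, 0.2457, 0.0467]), 0.9)]
pin_home [(array([0.4934, 0.177 , 0.048 ]), 0.9)]
stop_face [(array([0.4779, 0.0999, 0.0507]), 0.49)]
pin_center [(array([0.4923, 0.1742, 0.1056]), 0.49)]
end_stop []
stop_face [(array([0.4771, 0.1012, 0.0478]), 0.87)]
```

View pics/w6c.png

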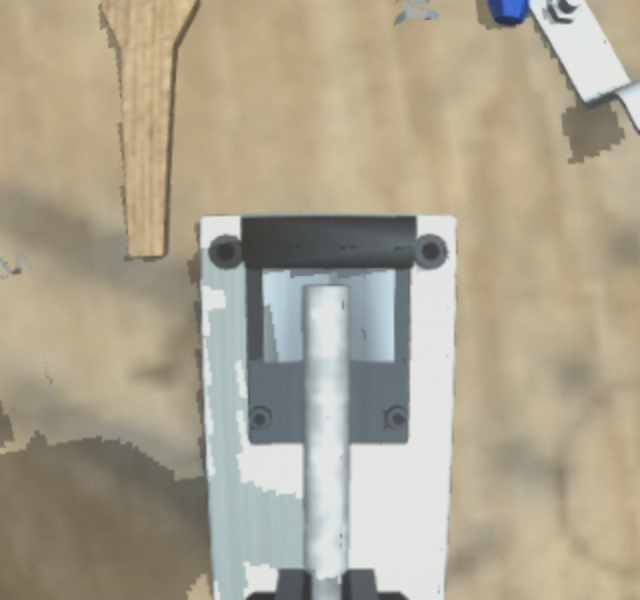

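```bash
python3 - <<'E'
from h import *
c=dict(xyz=np.array([0.50043272,0.24105409,0.24170138]),orientation=[0.98788538,-0.13599396,0.01042765,-0.0740229],camera_matrix=np.array([[371.648,0,322.865],[0,371.648,239.867],[0,0,1]]))
y=np.array([.149,.989]);x=np.array([.989,-.149]);o=np.array([.476,.0806])
def L(u,v,z): p=fish(c,u/2+160,v/2,z)[:2]-o; print(u,v,z,"local x,y mm",(1e3*p@x).round(1),(1e3*p@y).round(1))
L(326,285,.102);L(329,268,.063);L(329,268,.052);L(329,361,.052);L(329,216,.071);L(262,310,.052);L(395,310,.052)
L(200,216,.01);L(456,216,.01)
E
```

```text
326 285 0.102 local x,y mm 0.2 160.7
329 268 0.063 local x,y mm 0.9 164.3
329 268 0.052 local x,y mm 1.0 164.5
329 361 0.052 local x,y mm 1.0 140.6
329 216 0.071 local x,y mm 0.9 176.2
262 310 0.052 local x,y mm -16.0 153.8
395 310 0.052 local x,y mm 17.8 153.9
200 216 0.01 local x,y mm -38.7 182.0
456 216 0.01 local x,y mm 40.4 182.0
```

The pin end is at crop (326,285), about 4 mm short of the stop face line (268), and lined up with the groove centre. I'll lower it.

Call:
send_rows([
  [[0,0,0],[0.8,0,-15],1],
  [[0,0,0],[0.8,0,-30],1],
  [[0,0,0],[0.8,0,-42],1],
  [[0,0,0],[0.8,0,-48],1],
  [[0,0,0],[0.8,0,-51],1],
  [[0,0,0],[0.8,0,-51],1],
])

```text
time_s: 12.65
eef_pos: [0.4905, 0.1742, 0.048]
eef_rot: [-0.0, 0.758, 0.653, 0.0]
wrist_force: [-0.0, 0.3, 0.1]
opening: 0.069
grasp_force: 58.9
```

Call:
send_rows([
  [[0,0,0],[0,0,-1],1],
  [[0,0,0],[0,0,-2],1],
  [[0,0,0],[0,0,-2],1],
])

```text
time_s: 13.02
eef_pos: [0.4905, 0.1742, 0.0461]
eef_rot: [0.0, 0.758, 0.653, 0.0]
wrist_force: [-0.1, -0.0, -0.7]
opening: 0.074
grasp_force: 58.9
```

Call:
send_rows([
  [[0,0,0],[0,0,-1],1],
  [[0,0,0],[0,0,-1],1],
])

```text
time_s: 13.28
eef_pos: [0.491, 0.1742, 0.0454]
eef_rot: [0.0, 0.758, 0.653, 0.0]
wrist_force: [0.8, -0.2, 1.9]
opening: 0.071
grasp_force: 59.1
```

Call:
send_rows([
  [[0,0,0],[0,0,-1],1],
  [[0,0,0],[0,0,-1],1],
])

```text
time_s: 13.52
eef_pos: [0.4916, 0.1741, 0.0448]
eef_rot: [0.001, 0.758, 0.652, 0.001]
wrist_force: [2.8, -0.9, 4.4]
opening: 0.074
grasp_force: 59.5
```

Call:
send_rows([
  [[0,0,0],[0,0,-1],1],
  [[0,0,0],[0,0,-1],1],
])

```text
time_s: 13.78
eef_pos: [0.4919, 0.1741, 0.0444]
eef_rot: [0.001, 0.758, 0.653, 0.001]
wrist_force: [-0.2, -1.3, 11.4]
opening: 0.068
grasp_force: 60.2
```

Seated in both Vs at the expected height. I'll ease off 1 mm and push toward the stop.

Call:
send_rows([
  [[0,0,0],[0,0,1],1],
  [[0,0,0],[0.2,1.5,1],1],
  [[0,0,0],[0.4,3,1],1],
  [[0,0,0],[0.4,3,1],1],
])

```text
time_s: 14.28
eef_pos: [0.4921, 0.1766, 0.0445]
eef_rot: [0.001, 0.758, 0.653, 0.001]
wrist_force: [3.5, -3.4, 4.1]
opening: 0.072
grasp_force: 59.5
```

Call:
send_rows([
  [[0,0,0],[0.1,1,0],1],
  [[0,0,0],[0.1,1,0],1],
])

```text
time_s: 14.52
eef_pos: [0.4922, 0.1773, 0.0445]
eef_rot: [0.001, 0.758, 0.653, 0.0]
wrist_force: [4.3, -5.5, 3.5]
opening: 0.069
grasp_force: 59.5
```

Call:
send_rows([
  [[0,0,0],[0.1,1,0],1],
  [[0,0,0],[0.1,1,0],1],
])

```text
time_s: 14.78
eef_pos: [0.4922, 0.1774, 0.0445]
eef_rot: [0.002, 0.758, 0.653, -0.0]
wrist_force: [3.3, -9.5, 5.8]
opening: 0.07
grasp_force: 59.6
```

It is in contact with the stop: the motion stalled and the force rose to ~10 N. Release and retreat.

Call:
send_rows([
  [[0,0,0],[0,0,0],0.5],
  [[0,0,0],[0,0,0],0],
  [[0,0,0],[0,0,0],0],
  [[0,0,0],[0,0,5],-0.3],
  [[0,0,0],[0,0,40],-0.3],
  [[0,0,0],[0,0,90],-0.3],
  [[0,0,0],[0,0,110],-0.3],
  [[0,0,0],[0,0,110],-0.3],
])

```text
time_s: 15.78
eef_pos: [0.4924, 0.1795, 0.1562]
eef_rot: [0.001, 0.758, 0.653, 0.002]
wrist_force: [0.0, -0.7, 0.6]
opening: 0.652
grasp_force: 0.0
```

```bash
python3 - <<'E'
from h import *
c=camera("wrist"); s=camera("scene")
for n in("wrist","scene"):
  for t in("pin_center","pin_home","stop_face","button_tip"):print(n,t,[(np.round(d["xyz"],4),round(d["conf"],2)) for d in spotter.landmark_of(t,n)[:1]])
print(telemetry.get_obs()["time_s"])
a=cv2.resize(c["pixels"][30:350,200:440],(480,600)[:2],interpolation=cv2.INTER_CUBIC)
b=cv2.resize(s["pixels"][220:370,260:400],(300,320),interpolation=cv2.INTER_CUBIC)
b=np.vstack([b,np.zeros((280,300,3),np.uint8)])
cv2.imwrite("pics/m7.png",np.hstack([a,b])[:,:,::-1])
E
```

```text
wrist pin_center [(array([0.4928, 0.1725, 0.0483]), 0.71)]
wrist pin_home [(array([0.4878, 0.1767, 0.047 ]), 0.89)]
wrist stop_face [(array([0.4799, 0.1005, 0.0532]), 0.83)]
wrist button_tip []
scene pin_center [(array([0.4911, 0.1748, 0.0469]), 0.59)]
scene pin_home [(array([0.4942, 0.1733, 0.0489]), 0.58)]
scene stop_face [(array([0.4795, 0.0995, 0.0473]), 0.66)]
scene button_tip [(array([0.5036, 0.244 , 0.0482]), 0.69)]
16.275
```

View pics/m7.png

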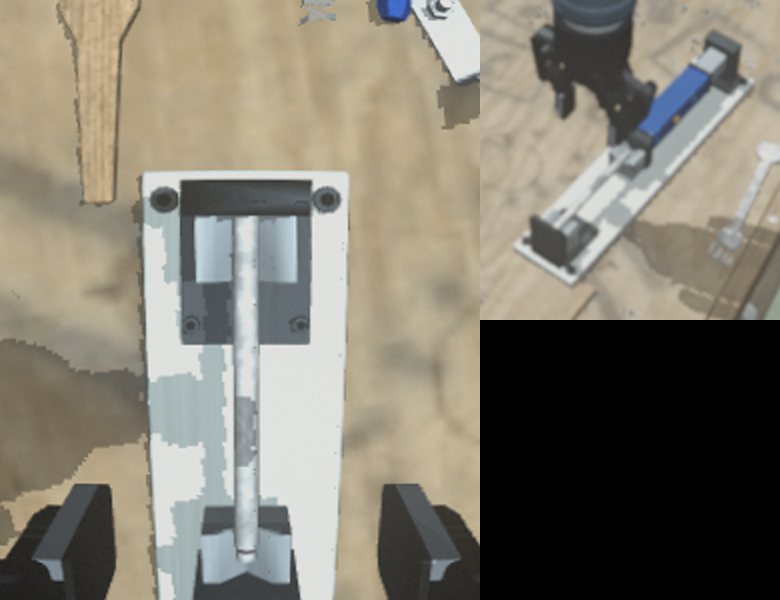

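The pin lies in both V blocks with its far end at the stop face (crop 245,216). The near end has play in the moving block (245,555), and the brass button still shows in the scene crop. The gripper is clear.

```bash
python3 -c "
from bench import ctrl; print(ctrl.hand_in())"
```

```text
the job is handed in; nothing more can be done
None
```

The blue tube is in its next hole with the button out, the hinge pin lies in both V blocks against the fixed end stop, and the job was handed in at about 16 s; no verdict came back.

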